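# Read the pressure of an air tank with a push-on gauge

### The arm

A 6-joint arm with a two-finger parallel gripper is mounted at the origin on the work surface; the furniture and walls round the work are solid. World frame = base frame: x ahead of the robot, y to its left, z up, the work surface at z = 0. Lengths are in m, angles in rad, forces in N, time in s.
With the tool pointing down it reaches from about 0.3 to 0.825 m from the base axis. Payload 5.4 kg.
Tool frame: the origin (TCP) lies at the very end of the fingers, on their centre line; the grasp point (between the pads) lies 19 mm behind it; z points along the fingers, x is the direction in which the jaws open and shut, and the axes are right-handed (so a half turn about z gives the same grasp; the last joint's range is limited). The gripper opens to 92 mm and grips with 3 to 60 N. Pads are 20 mm wide; open, the fingers measure 128 mm over their backs; the gripper's body (75 mm by 189 mm) begins 69 mm behind the grasp point.
Start: joints at [0.946, 0.158, 1.597, -0, 1.386, -0.21], TCP at [0.232, 0.526, 0.215] pointing down, gripper open.
Joint ranges: [-2.91, 2.91], [-0.94, 2.29], [0.18, 2.7], [-1.29, 4.43], [0.17, 2.64], [-3, 3]. Speed limits (rad/s): [2.57, 2.57, 3.14, 3.14, 3.14, 3.14].

### API

Orientations are given as a rotation vector (axis times angle).
In Python, from workcell import bot gives the robot as it stands. Calls block until the motion is done:
- bot.goto(position, orientation): joint-space move of the TCP to a pose.
- bot.line_to(position, rot=None, max_speed=0.15): straight line of the TCP; rot=None keeps the orientation; max_speed is the mean speed in m/s.
- bot.set_joints(angles): joint-space move.
- bot.set_gripper(opening, newtons=None): opening from 0.0 (shut) to 1.0 (fully open); newtons is the grip in N (None keeps the last); returns when the fingers have stopped.
- bot.hold(seconds).
- bot.inverse_kinematics(position, orientation): joint angles nearest the present ones, or None.
- bot.read_camera(name): name is "side" or "top"; returns a dict with "pixels" (384x512x3 uint8, blue, green, red), "fx", "fy", "cx", "cy" (pixels), "R" (3x3) and "t" (3): a world point X has camera coordinates R X + t. Camera axes: x right, y down, z forward; pixel columns grow to the right and rows downward; lengths in m; the calibration is good to about 2 mm. A picture is of the moment at which its call begins. There is no depth.
A pose or a line that the arm cannot do raises bot.MotionError and nothing moves.
- bot.job_done(): hands the job in, once; it reports no verdict.
Readings, each from a call of its own:
- bot.current_clock(): time.
- bot.current_joints(): joint angles.
- bot.current_joint_vel(): joint speeds.
- bot.current_effort(): joint torques, N m.
- bot.current_ee_pos(): TCP position.
- bot.current_tool_rot(): TCP orientation.
- bot.current_contact_force(): force on the tool from outside, world axes, zero at the start.
- bot.current_ft_torque(): the same for the moment, N m.
- bot.current_opening(): opening from 0.0 (shut) to 1.0 (fully open).
Only numpy, scipy, OpenCV 4.12 (cv2) and the standard library are available. Lean on these libraries where they do the work, as an engineer would, in place of code of your own. Each camera call takes 0.05 s, during which the arm holds its last target.

### The job

Check the pressure in the small blue air tank: lift the pressure gauge out of its wooden stand, set its chuck squarely over the tank's valve stem and press it down firmly, past the push of the valve pin and onto the black rubber collar, with about 20 N and never as much as 30 N, and keep it pressed for at least two seconds so that the yellow rod is pushed out to read. Then stand the gauge upright in its wooden stand again, fully down, with the rod still out, and leave the other things on the bench where they are.

Things in the scene. Friction and masses are not known exactly. Their poses are not given: they have to be found in the camera images.
- gauge_grip (a point): middle of the black ribbed grip block of the loose pressure gauge (0.2 kg): 26 x 26 mm in plan, 42 mm high; the point lies 19 mm below its top and 55 mm above the gauge's underside. z = up the gauge; +y = along the barrel to the end where the rod comes out. The sides that face the gauge's +x and -x are free to grip, from above.
- gauge: the gauge; origin = middle of its underside, axes as gauge_grip. A round barrel crosses the block 45 mm above the origin: 16 mm thick, to 86 mm in +y (the rod comes out beyond it) and 54 mm in -y (end knob 21 mm thick).
- gauge_mouth (a point): middle of the open mouth of the gauge's steel chuck (the underside), same axes. Chuck: tube 27 mm across at the mouth, 21 mm higher up, 32 mm long; the bore narrows from about 19 to 13 mm and ends 14 mm up at a sprung piston (1.6 N/mm) that the valve pin pushes in; 1 mm of piston pushes the rod out 6 mm.
- gauge_rod (a joint): how far the yellow reading rod stands out of the barrel, m, 0 to 0.05. The piston pushes it out, to some 13 to 36 mm as the tank's pressure has it; light friction then keeps it there.
- tank: small blue air tank, fixed, upright, 84 mm across, 90 mm high; origin under its middle. Valve on top, in the middle: a black rubber collar 32 mm across; through it a brass stem 8 mm across, 12 mm higher than the collar; out of that a steel pin 4.4 mm across, 10 mm higher than the stem. The collar is firm rubber: 2.4 N, then 15 N a mm. The gauge seals from 14 N; 30 N harms the valve.
- tank_valve (a point): on the valve's upright axis, 109 mm above the bench. Collar, stem and pin sit together at another height each time: the collar's top is up to 10 mm below or above this point, not measured. The pin meets the gauge's piston 7 to 8 mm before the chuck meets the collar; the air pushes it up with an unknown 5 to 10 N.
- stand_seat (a point): middle of the floor of the round hole in the wooden stand (fixed block, 64 x 64 mm, 30 mm high); 8 mm above the bench. Hole 34 mm across, 22 mm deep. The gauge's mouth stands on this floor at the start and at the end; any yaw fits.
- edge_paint: bystander: small black bottle with a white cap, 34 mm across, 72 mm high, origin under its middle
- sanding: bystander: wooden sanding block, 35 x 86 x 27 mm, origin under its middle
Not all that is in view belongs to the job. What is meant by the part that bears stand_seat is not green, and is the smaller of those in its own colour.

How it is judged:
On the way, in this order (a step that is already met when the one before it is completed fails the run):
1. the gauge is lifted out of its stand with the rod still in (height (world z) of gauge_mouth above 0.05 m and value of joint gauge_rod below 0.005 m), for 0.1 s.
2. the gauge is pressed squarely on the valve with at least 14 N for a second, and its rod is out at least 10 mm (horizontal distance between gauge_mouth and tank_valve below 0.007 m and angle between gauge_mouth's own z axis and vertical below 0.12 rad and contact force between gauge and tank above 14 N and value of joint gauge_rod above 0.01 m), for 1 s.
At the end, for the whole second after the job is handed in: The gauge stands in the stand's hole (mouth within 8 mm of the hole's axis and 4 mm of its floor, tilted less than 0.1 rad), at rest, with its rod still at least 10 mm out (horizontal distance between gauge_mouth and stand_seat below 0.008 m and z of gauge_mouth in the frame of stand_seat below 0.004 m and angle between gauge_mouth's own z axis and vertical below 0.1 rad and value of joint gauge_rod above 0.01 m and linear speed of gauge below 0.02 m/s); the robot touches nothing.
It fails at once if the valve is loaded with more than 30 N (contact force between gauge and tank above 30 N).
It fails at once if a bystander is moved more than 20 mm (distance of any of edge_paint, sanding from where it was at the start of the episode above 0.02 m).
It also fails if it takes over 61 s, if anything falls off the work surface, if the arm or the gripper's body presses on something with over 40 N, if the wrist force passes 120 N, or if a joint passes its speed limit or range.

## Working session

There is one attempt and no reset: what is moved stays moved. The work goes in short steps, each a Python script; the robot and the scene stay as the last script left them, time stands still between calls to the robot, and variables do not carry over. Pictures are saved under pics/ and viewed, and the job is handed in when it is done.

```bash
ls; mkdir -p pics; python3 - <<'E'
from workcell import bot
import cv2,numpy as np
for n in ("side","top"):
    c=bot.read_camera(n); cv2.imwrite(f"pics/{n}0.png",c["pixels"]); np.save(f"{n}0.npy",c,allow_pickle=True)
    print(n,c["fx"],c["cx"],c["cy"],-c["R"].T@c["t"]); print(c["R"])
print(bot.current_clock(),bot.current_tool_rot(),bot.current_opening())
E
```

```text
pics
side 490.2575166045804 260.4533748385754 193.1292083896658 [0.46954813 1.12759922 0.7481924 ]
[[-0.99680233 -0.0780015  -0.0173459 ]
 [-0.03351566  0.60518182 -0.79538146]
 [ 0.07253837 -0.79225674 -0.60586092]]
top 430.6380484979526 249.29536046416538 198.8581485090017 [0.42587472 0.26806657 0.93114268]
[[-0.01065131 -0.99991826 -0.00707313]
 [-0.99032742  0.01152723 -0.13827047]
 [ 0.1383407   0.00553195 -0.99036925]]
0.1 [ 2.63080272e+00  1.71607098e+00 -2.43769601e-03] 1.004054868686092
```

View pics/side0.png

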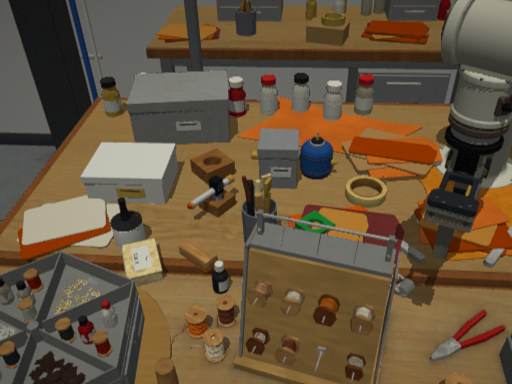

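View pics/top0.png

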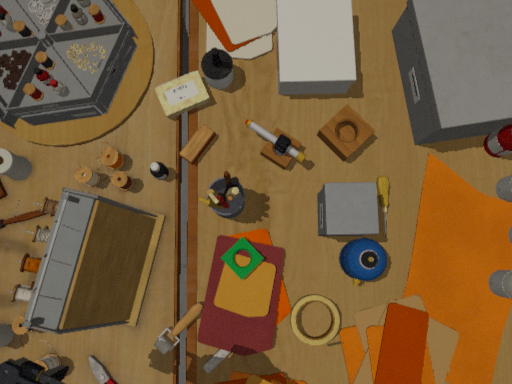

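```bash
python3 - <<'E'
import cv2
t=cv2.imread("pics/top0.png");s=cv2.imread("pics/side0.png")
a=cv2.resize(t[100:290,230:400],None,fx=4.2,fy=3.15*1,interpolation=cv2.INTER_CUBIC) if 0 else cv2.resize(t[100:190,230:400],(765,405),interpolation=cv2.INTER_CUBIC)
cv2.imwrite("pics/tz.png",a)
cv2.imwrite("pics/tz2.png",cv2.resize(t[170:290,310:400],(450,600),interpolation=cv2.INTER_CUBIC))
cv2.imwrite("pics/sz.png",cv2.resize(s[120:240,180:340],(800,600),interpolation=cv2.INTER_CUBIC))
E
```

```text
(no output)
```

View pics/tz.png

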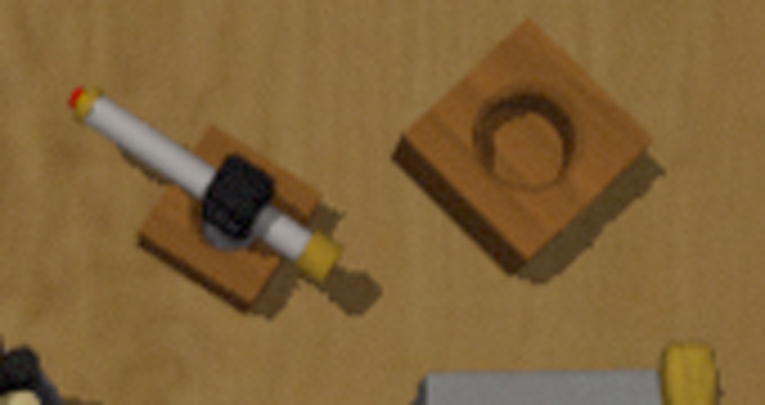

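View pics/tz2.png

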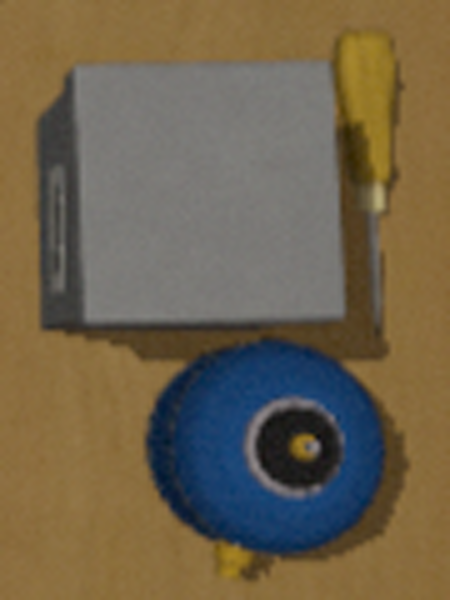

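View pics/sz.png

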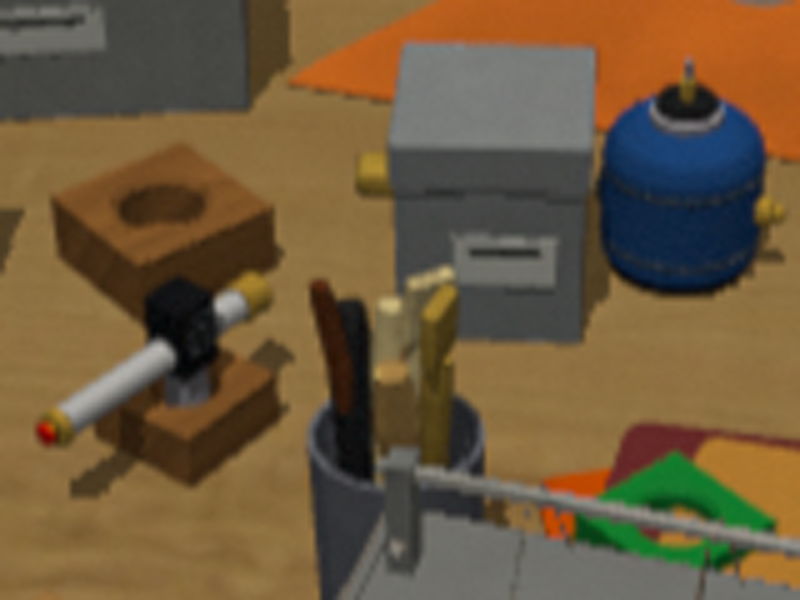

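```bash
cat > h.py <<'E'
import numpy as np,cv2
def load(n): return np.load(n+".npy",allow_pickle=True).item()
def ray(c,u,v):
    d=c["R"].T@np.array([(u-c["cx"])/c["fx"],(v-c["cy"])/c["fy"],1.]); return -c["R"].T@c["t"],d/np.linalg.norm(d)
def plane(c,u,v,z):
    o,d=ray(c,u,v); return o+d*(z-o[2])/d[2]
def tri(c1,p1,c2,p2):
    o1,d1=ray(c1,*p1);o2,d2=ray(c2,*p2)
    s=np.linalg.lstsq(np.c_[d1,-d2],o2-o1,rcond=None)[0]
    a,b=o1+s[0]*d1,o2+s[1]*d2; return (a+b)/2,np.linalg.norm(a-b)
def proj(c,X):
    x=c["R"]@np.array(X)+c["t"]; return np.array([c["fx"]*x[0]/x[2]+c["cx"],c["fy"]*x[1]/x[2]+c["cy"]])
E
python3 - <<'E'
from h import *
np.set_printoptions(precision=4,suppress=True)
T=load("top0");S=load("side0")
def masks(c,box,f):
    x0,y0,x1,y1=box; im=cv2.cvtColor(c["pixels"][y0:y1,x0:x1],cv2.COLOR_BGR2HSV).astype(int)
    m=f(im[...,0],im[...,1],im[...,2]).astype(np.uint8); n,l,st,ce=cv2.connectedComponentsWithStats(m)
    i=1+np.argmax(st[1:,4]); return ce[i]+[x0,y0],st[i]+[x0,y0,0,0,0]
red=lambda h,s,v:((h<8)|(h>172))&(s>170)&(v>100)
blk=lambda h,s,v:(v<45)
print("red",r1:=masks(T,(240,112,256,132),red),r2:=masks(S,(180,195,200,215),red))
print("blk",b1:=masks(T,(265,128,300,160),blk),b2:=masks(S,(200,170,230,200),blk))
print("redtri",tri(T,r1[0],S,r2[0]),plane(T,*r1[0],.053))
print("blktri",tri(T,b1[0],S,b2[0]))
print("collar T",k1:=masks(T,(355,245,390,275),blk),k2:=masks(S,(305,130,330,150),blk),tri(T,k1[0],S,k2[0]))
print("pin",tri(T,(372.4,259),S,(317.8,132.6)))
kn=(lambda p:(p[0]/4.5+230,p[1]/4.5+100))
k=kn((320,257)); ks=(256/5+180,291/5+120)
print("knob",tri(T,k,S,ks),plane(T,*k,.053))
# stand top corners top view z=.03
for p in [(213,127),(138,238),(248,305),(322,192)]:
    print("st",plane(T,*kn(p),.03))
for p in [(530,20),(400,140),(515,265),(650,145)]: print("big",plane(T,*kn(p),.03))
E
```

```text
red (array([246.  , 120.75]), array([245, 120,   3,   3,   4])) (array([188.3333, 206.3333]), array([187, 205,   4,   4,   9]))
blk (array([282.067 , 143.6649]), array([275, 135,  16,  19, 194])) (array([216.3005, 184.5775]), array([209, 175,  15,  22, 213]))
redtri (array([0.7134, 0.2781, 0.0544]), np.float64(0.0026640619817086823)) [0.7152 0.2782 0.053 ]
blktri (array([0.6601, 0.2038, 0.0632]), np.float64(0.003084098232726838))
collar T (array([368.8544, 259.0886]), array([362, 252,  16,  15, 158])) (array([316.8163, 140.6939]), array([312, 138,  11,   6,  49])) (array([0.4224, 0.0444, 0.0943]), np.float64(0.0018690275749959104))
pin (array([0.4218, 0.0441, 0.1179]), np.float64(0.0032784965808243327))
knob (array([0.6315, 0.1643, 0.0551]), np.float64(0.006154735945137343)) [0.6352 0.164  0.053 ]
st [0.7052 0.2109 0.03  ]
st [0.651  0.2477 0.03  ]
st [0.6178 0.196  0.03  ]
st [0.6724 0.1594 0.03  ]
big [0.7567 0.0566 0.03  ]
big [0.6976 0.1214 0.03  ]
big [0.6356 0.0688 0.03  ]
big [0.6936 0.0019 0.03  ]
```

```bash
python3 - <<'E'
from h import *
np.set_printoptions(precision=4,suppress=True)
T=load("top0");S=load("side0")
t2=lambda p:(p[0]/5+310,p[1]/5+170); s=lambda p:(p[0]/5+180,p[1]/5+120)
for a,b in [((75,63),(390,150)),((332,63),(405,42)),((345,320),(595,48)),((85,325),(590,150))]:
    print("box",tri(T,t2(a),S,s(b)))
for z in (.08,.15): print("cup",z,plane(T,228,195,z),[plane(T,*p,z) for p in [(205,200),(240,185),(226,178)]])
t=cv2.resize(T["pixels"][165:225,190:250],(600,600),interpolation=cv2.INTER_CUBIC);cv2.imwrite("pics/cup.png",t)
from workcell import bot
from scipy.spatial.transform import Rotation as Ro
print(Ro.from_rotvec(bot.current_tool_rot()).as_matrix(), bot.current_contact_force())
E
```

```text
box (array([0.5673, 0.1268, 0.1142]), np.float64(0.005029942793887107))
box (array([0.5665, 0.0292, 0.1177]), np.float64(0.003006710920102476))
box (array([0.4688, 0.029 , 0.1166]), np.float64(0.0022758945428379834))
box (array([0.4688, 0.1269, 0.1169]), np.float64(0.0005949437957838879))
cup 0.08 [0.553  0.3153 0.08  ] [array([0.5435, 0.3613, 0.08  ]), array([0.573 , 0.2912, 0.08  ]), array([0.5876, 0.3192, 0.08  ])]
cup 0.15 [0.5426 0.3114 0.15  ] [array([0.5338, 0.3536, 0.15  ]), array([0.5609, 0.2893, 0.15  ]), array([0.5743, 0.315 , 0.15  ])]
[[ 0.403   0.9152 -0.001 ]
 [ 0.9152 -0.403  -0.0013]
 [-0.0016 -0.0004 -1.    ]] [-0.0139  0.1394  0.8632]
```

View pics/cup.png

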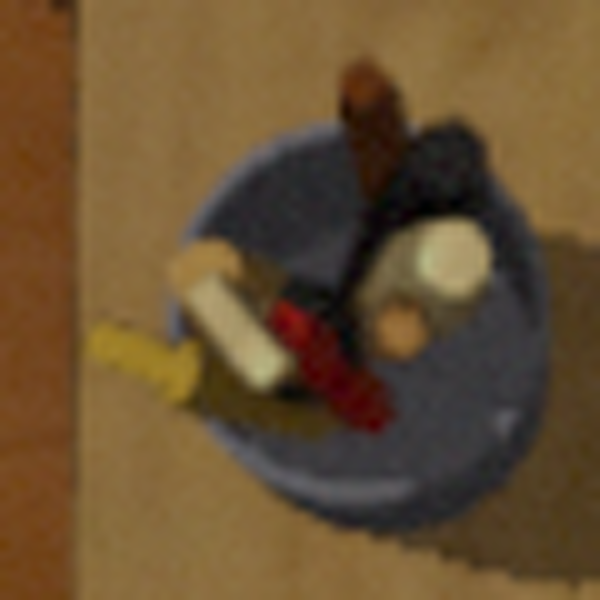

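```bash
cat >> h.py <<'E'
from scipy.spatial.transform import Rotation as Ro
def down(th):
    x=np.array([np.cos(th),np.sin(th),0]); z=np.array([0,0,-1.]); return Ro.from_matrix(np.c_[x,np.cross(z,x),z]).as_rotvec()
G=np.array([.6615,.2035]); V=np.array([.422,.0442]); TH=np.deg2rad(-35.4)
E
python3 - <<'E'
from h import *
from workcell import bot
np.set_printoptions(precision=4,suppress=True)
for k in (0,np.pi):
    print(bot.inverse_kinematics([*G,.044],down(TH+k)),bot.inverse_kinematics([*G,.25],down(TH+k)),bot.inverse_kinematics([*V,.134],down(TH+k)),bot.inverse_kinematics([*V,.25],down(TH+k)))
E
```

```text
[ 0.1243  0.6151  1.3575 -0.      1.169   0.7422] [ 0.1243  0.4439  1.1781 -0.      1.5196  0.7422] [-0.1821 -0.1681  2.0875 -0.      1.2221  0.4357] [-0.1821 -0.2761  1.9425 -0.      1.4753  0.4357]
[ 0.1243  0.6151  1.3575 -0.      1.169  -2.3994] [ 0.1243  0.4439  1.1781 -0.      1.5196 -2.3994] [-0.1821 -0.1681  2.0875 -0.      1.2221 -2.7059] [-0.1821 -0.2761  1.9425 -0.      1.4753 -2.7059]
```

```bash
python3 - <<'E'
from h import *
from workcell import bot
np.set_printoptions(precision=4,suppress=True)
r=down(TH)
bot.goto([*G,.25],r); print(bot.current_clock())
bot.line_to([*G,.12],max_speed=.12)
print(bot.current_ee_pos(),bot.current_contact_force())
for n in ("side","top"):
    c=bot.read_camera(n); cv2.imwrite(f"pics/{n}1.png",c["pixels"])
bot.current_clock()
t=cv2.imread("pics/top1.png")[90:200,220:360];s=cv2.imread("pics/side1.png")[100:220,150:290]
cv2.imwrite("pics/m1.png",np.hstack([cv2.resize(t,(400,400)),cv2.resize(s,(400,400))]))
E
```

```text
2.0417
[0.6623 0.2036 0.1213] [-0.3564  0.0148  0.2116]
```

View pics/m1.png

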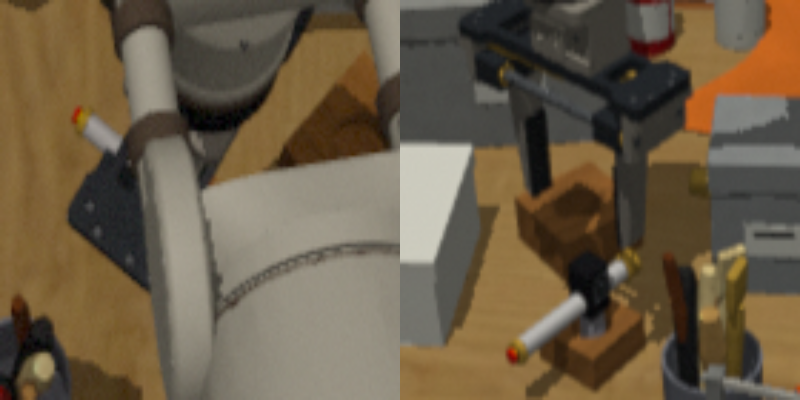

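The gripper straddles the block, with the fingers on its ±x sides and the pencil cup clear. Now I'll descend and grip.

```bash
python3 - <<'E'
from h import *
from workcell import bot
np.set_printoptions(precision=4,suppress=True)
for z in (.09,.065,.044):
    bot.line_to([*G,z],max_speed=.08); print(bot.current_ee_pos(),bot.current_contact_force())
bot.set_gripper(0.35,10); bot.set_gripper(0,8); bot.hold(.2)
print("closed",bot.current_opening()*92,bot.current_ee_pos(),bot.current_contact_force(),bot.current_ft_torque())
bot.set_gripper(0,55); bot.hold(.3)
print("tight",bot.current_opening()*92,bot.current_ee_pos(),bot.current_contact_force(),bot.current_clock())
c=bot.read_camera("side");cv2.imwrite("pics/s2.png",cv2.resize(c["pixels"][100:220,150:290],(700,600)))
E
```

```text
[0.661  0.2034 0.0891] [-0.7339 -0.2928  0.0868]
[0.6609 0.2034 0.064 ] [ 0.4337 -0.4821  0.7143]
[0.6608 0.2034 0.0429] [0.7854 0.1377 0.4278]
closed 26.213506532303132 [0.6615 0.2034 0.044 ] [ 0.0319  0.2073 -0.2171] [-0.0864  0.0469 -0.0105]
tight 25.65257276858607 [0.6615 0.2035 0.044 ] [ 0.9963 -0.3954 -0.3292] 6.7167
```

View pics/s2.png

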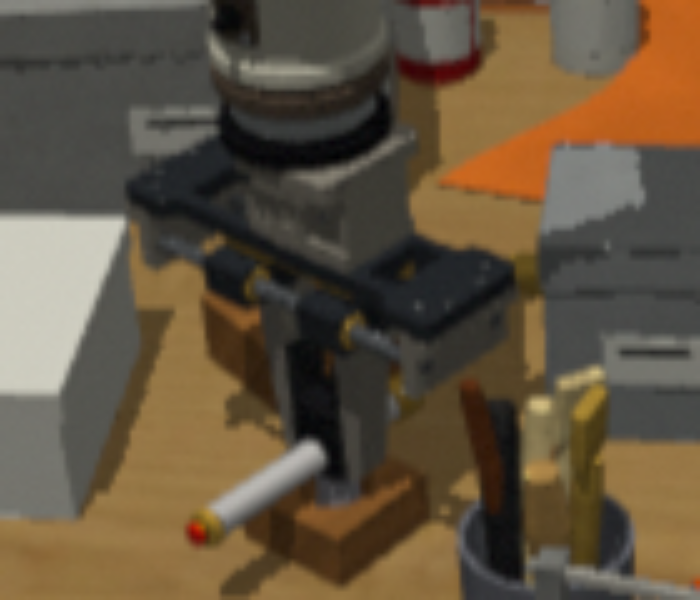

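```bash
python3 - <<'E'
from h import *
from workcell import bot
np.set_printoptions(precision=4,suppress=True)
bot.line_to([*G,.10],max_speed=.06); bot.line_to([*G,.20],max_speed=.15); bot.hold(.3)
print(bot.current_ee_pos(),bot.current_contact_force(),bot.current_opening()*92)
bot.line_to([*V,.20],down(TH),max_speed=.15)
bot.line_to([*V,.168],max_speed=.1); bot.hold(.4)
print(bot.current_ee_pos(),bot.current_tool_rot(),bot.current_clock(),[bot.current_contact_force() for _ in range(3)])
c=bot.read_camera("side");np.save("side3.npy",c,allow_pickle=True);cv2.imwrite("pics/s3.png",cv2.resize(c["pixels"][80:200,240:400],(800,600),interpolation=cv2.INTER_CUBIC))
c=bot.read_camera("top");np.save("top3.npy",c,allow_pickle=True);cv2.imwrite("pics/t3.png",c["pixels"])
print(bot.current_clock())
E
```

```text
[0.6611 0.2034 0.199 ] [-0.3831  0.1485 -2.4249] 25.849718590925544
[0.4222 0.0441 0.1684] [-2.9928  0.9551 -0.0011] 11.9 [array([ 0.0719, -0.546 , -1.5697]), array([ 0.0719, -0.546 , -1.5697]), array([ 0.0719, -0.546 , -1.5697])]
12.0
```

View pics/s3.png

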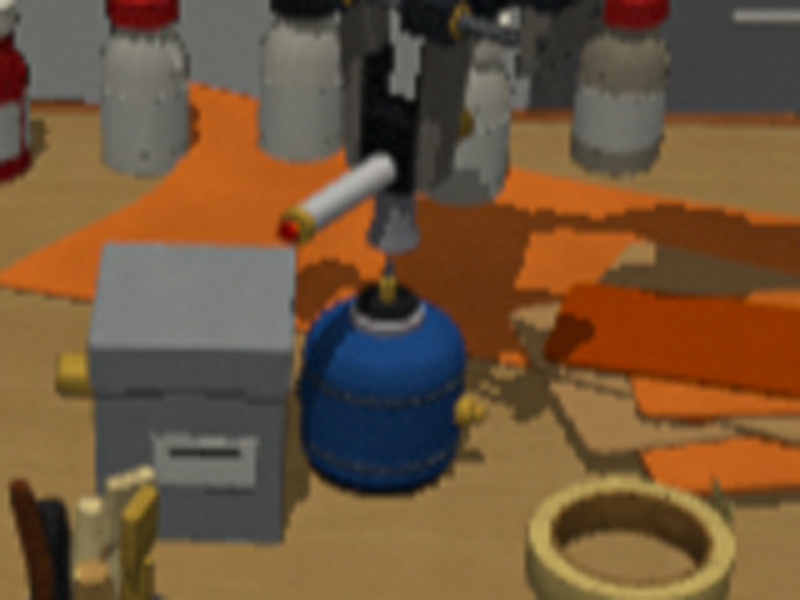

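View pics/t3.png

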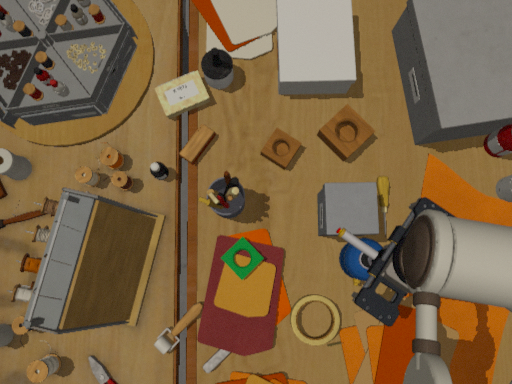

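```bash
python3 - <<'E'
from h import *
np.set_printoptions(precision=4,suppress=True)
T=load("top3");S=load("side3")
for z in (.098,.12,.132): 
    p=proj(S,[.4222,.0441,z]); print(z,(p-[240,80])*5)
p=proj(S,[.4322,.0441,.132]); print((p-[240,80])*5)
print("hole",[plane(T,*p,.03) for p in [(282.5,149)]])
a=cv2.resize(T["pixels"][120:180,250:310],(600,600),interpolation=cv2.INTER_CUBIC)
b=cv2.resize(S["pixels"][115:150,305:335],(600,600),interpolation=cv2.INTER_CUBIC)
cv2.imwrite("pics/z3a.png",a);cv2.imwrite("pics/z3b.png",b)
t=cv2.resize(T["pixels"][220:290,325:395],(600,600),interpolation=cv2.INTER_CUBIC);cv2.imwrite("pics/z3c.png",t)
E
```

```text
0.098 [382.9202 296.7954]
0.12 [385.1907 259.1795]
0.132 [386.45   238.3177]
[366.4011 237.8424]
hole [array([0.659 , 0.2007, 0.03  ])]
```

View pics/z3a.png

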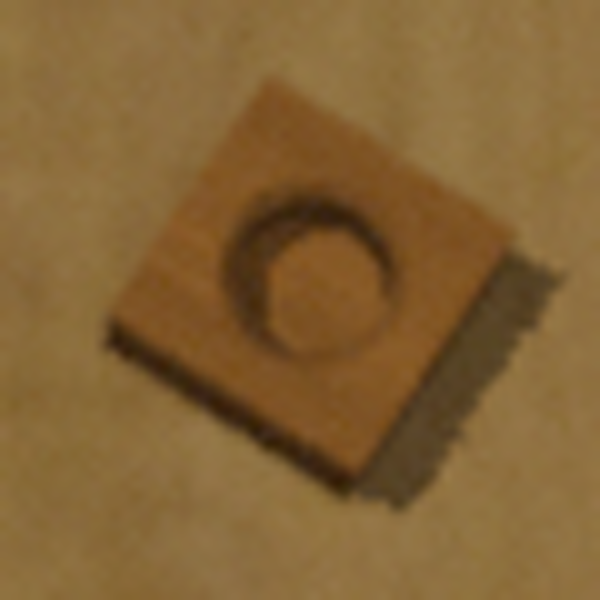

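View pics/z3b.png

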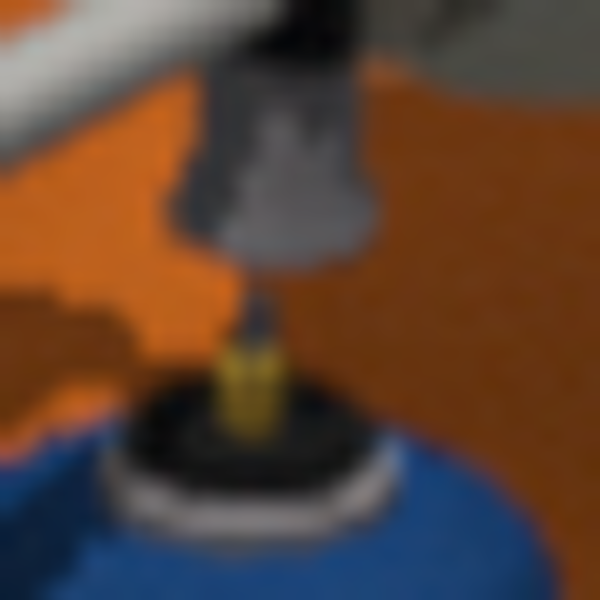

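View pics/z3c.png

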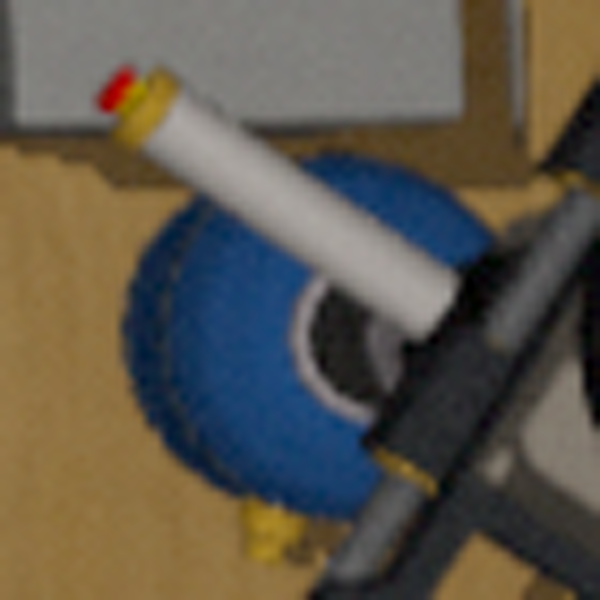

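```bash
python3 - <<'E'
from h import *
np.set_printoptions(precision=4,suppress=True)
T=load("top3");S=load("side3")
t=(117/8.571+325,90/8.571+220); s=(289/5+240,229/5+80)
t2=(150/8.571+325,112/8.571+220)
c=np.array([.4222,.0441])
d=np.array([np.cos(TH+np.pi/2),np.sin(TH+np.pi/2)])
X,e=tri(T,t,S,s); print(X,e,(X[:2]-c)@d, np.cross(d,X[:2]-c)); X=plane(T,*t,.177);print(X,(X[:2]-c)@d, np.cross(d,X[:2]-c))
X=plane(T,*t2,.177);print("gold",X,(X[:2]-c)@d, np.cross(d,X[:2]-c))
print("hole",plane(T,281.1,147.65,.03))
# collar/pin rays
T0=load("top0")
for z,p in [(.098,(368.85,259.1)),(.12,(372.4,259))]: print(plane(T0,*p,z))
E
```

```text
[0.4722 0.1168 0.1772] 0.0026209246464138306 0.08826577952203876 0.0013394983763320087
[0.4736 0.1167 0.177 ] 0.08894196222055493 0.0001936365094226608
gold [0.469  0.1102 0.177 ] 0.0809762549803377 0.00011778427434855354
hole [0.662  0.2036 0.03  ]
[0.4233 0.0453 0.098 ]
[0.4235 0.0446 0.12  ]<stdin>:8: DeprecationWarning: Arrays of 2-dimensional vectors are deprecated. Use arrays of 3-dimensional vectors instead. (deprecated in NumPy 2.0)
<stdin>:9: DeprecationWarning: Arrays of 2-dimensional vectors are deprecated. Use arrays of 3-dimensional vectors instead. (deprecated in NumPy 2.0)
```

```bash
cat >> h.py <<'E'
V=np.array([.4231,.0446])
E
python3 - <<'E'
from h import *
from workcell import bot
np.set_printoptions(precision=3,suppress=True)
def F(n=6):
    a=[]
    for _ in range(n): bot.hold(.02); a.append(bot.current_contact_force())
    return np.mean(a,0)
bot.line_to([*V,.168],down(TH),max_speed=.05); bot.hold(.3)
b=F(12); print("base",b)
np.save("base.npy",b)
z=.168
while z>.125:
    z-= .004 if z>.152 else .001
    bot.line_to([*V,z],max_speed=.03); f=F(4)-b; print(round(z,4),bot.current_ee_pos(),f,round(bot.current_opening()*92,2))
    if f[2]>8.5 or np.hypot(*f[:2])>5: break
print(bot.current_clock())
E
```

```text
base [ 0.039  0.099 -1.855]
0.164 [0.423 0.045 0.164] [ 0.05  -0.466  0.114] 25.68
0.16 [0.423 0.045 0.16 ] [ 0.137 -0.135  0.273] 25.79
0.156 [0.423 0.045 0.156] [ 0.381 -0.204  0.297] 25.69
0.152 [0.423 0.045 0.152] [ 0.002 -0.016 -0.215] 25.27
0.151 [0.423 0.045 0.151] [0.153 0.288 0.423] 25.86
0.15 [0.423 0.045 0.15 ] [-0.138 -0.394  0.331] 25.9
0.149 [0.423 0.045 0.149] [ 0.117  0.041 -0.086] 25.72
0.148 [0.423 0.045 0.148] [ 0.162 -0.351 -0.253] 25.66
0.147 [0.423 0.045 0.147] [-0.28   0.183  0.529] 25.81
0.146 [0.423 0.045 0.146] [ 0.12  -0.333  0.262] 25.95
0.145 [0.423 0.045 0.145] [-0.258 -0.268  0.199] 25.79
0.144 [0.423 0.045 0.144] [ 0.12  -0.206 -0.165] 25.55
0.143 [0.423 0.045 0.143] [0.348 0.172 0.113] 26.22
0.142 [0.423 0.045 0.142] [-0.094  0.192  1.004] 25.52
0.141 [0.423 0.045 0.141] [-0.446  0.275  2.337] 25.73
0.14 [0.423 0.045 0.14 ] [-0.11   0.274  3.604] 25.64
0.139 [0.423 0.045 0.139] [-0.129 -0.169  5.6  ] 25.87
0.138 [0.423 0.045 0.138] [-0.574 -0.024  6.809] 25.9
0.137 [0.423 0.045 0.137] [-0.803  0.257  7.699] 25.28
0.136 [0.423 0.045 0.136] [-1.271  0.29   7.795] 25.89
0.135 [0.423 0.045 0.135] [-1.147 -0.049  8.098] 26.02
0.134 [0.423 0.045 0.135] [-2.942  0.474 12.92 ] 25.45
19.85
```

```bash
python3 - <<'E'
from h import *
from workcell import bot
np.set_printoptions(precision=3,suppress=True)
b=np.load("base.npy")
def F(n=6):
    a=[]
    for _ in range(n): bot.hold(.02); a.append(bot.current_contact_force())
    return np.mean(a,0)
z=.134
f=F()-b; print(f)
while f[2]<19 and z>.1315:
    z-=.0002 if f[2]<17 else .0001
    bot.line_to([*V,z],max_speed=.01); f=F(5)-b; print(round(z,4),bot.current_ee_pos(),f)
t=bot.current_clock()
while bot.current_clock()-t<2.6: print(F(10)-b)
print(bot.current_ee_pos(),bot.current_clock())
c=bot.read_camera("side");cv2.imwrite("pics/s4.png",cv2.resize(c["pixels"][80:200,240:400],(800,600),interpolation=cv2.INTER_CUBIC))
E
```

```text
[-3.153  1.048 12.551]
0.1338 [0.423 0.045 0.135] [-3.601  0.66  13.867]
0.1336 [0.423 0.045 0.135] [-3.932  0.402 14.552]
0.1334 [0.423 0.045 0.135] [-4.309  0.943 15.714]
0.1332 [0.423 0.045 0.135] [-4.75   0.508 16.31 ]
0.133 [0.424 0.045 0.135] [-4.986  0.269 17.783]
0.1329 [0.424 0.045 0.135] [-5.264  0.427 17.646]
0.1328 [0.424 0.045 0.135] [-5.27   0.714 18.513]
0.1327 [0.424 0.045 0.135] [-5.932  0.664 19.037]
[-5.729  0.915 19.029]
[-5.786  0.673 19.035]
[-5.97   0.518 19.084]
[-5.678  0.302 19.074]
[-5.544  0.836 19.144]
[-5.752  0.672 18.883]
[-5.675  0.836 18.68 ]
[-5.866  0.69  18.732]
[-5.597  0.891 19.102]
[-5.58   0.82  18.706]
[-5.801  0.863 19.016]
[-5.432  0.783 19.057]
[-5.546  0.461 18.94 ]
[-5.758  0.619 18.988]
[-5.757  0.678 19.087]
[-5.369  0.698 19.024]
[0.424 0.045 0.135] 25.2833
```

View pics/s4.png

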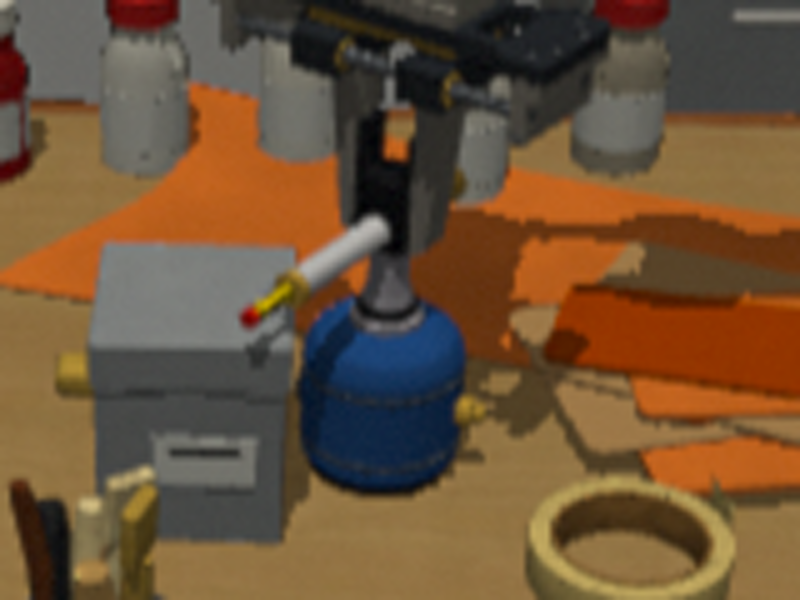

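The picture shows the chuck seated squarely on the collar (about 390,310), with the yellow rod well out and its red tip at (250,316). Returning it to the stand now.

```bash
python3 - <<'E'
from h import *
from workcell import bot
np.set_printoptions(precision=4,suppress=True)
r=down(TH)
bot.line_to([*V,.15],max_speed=.03); bot.line_to([*V,.20],max_speed=.1); bot.hold(.2)
c=bot.read_camera("side"); bot.line_to([*G,.20],r,max_speed=.15)
bot.line_to([*G,.082],max_speed=.1); bot.hold(.3)
print(bot.current_ee_pos(),Ro.from_rotvec(bot.current_tool_rot()).as_matrix()[:,2],bot.current_contact_force(),bot.current_opening()*92,bot.current_clock())
c=bot.read_camera("side");np.save("side5.npy",c,allow_pickle=True);cv2.imwrite("pics/s5.png",cv2.resize(c["pixels"][150:220,175:255],(686,600),interpolation=cv2.INTER_CUBIC))
print([proj(c,[.6615,.2035,z]) for z in (.03,.046)])
E
```

```text
[0.6617 0.2035 0.0823] [ 0.0005  0.0001 -1.    ] [-0.2475  0.4317 -3.008 ] 25.54438761806823 30.65
[array([216.1253, 195.4351]), array([215.6423, 190.1283])]
```

View pics/s5.png

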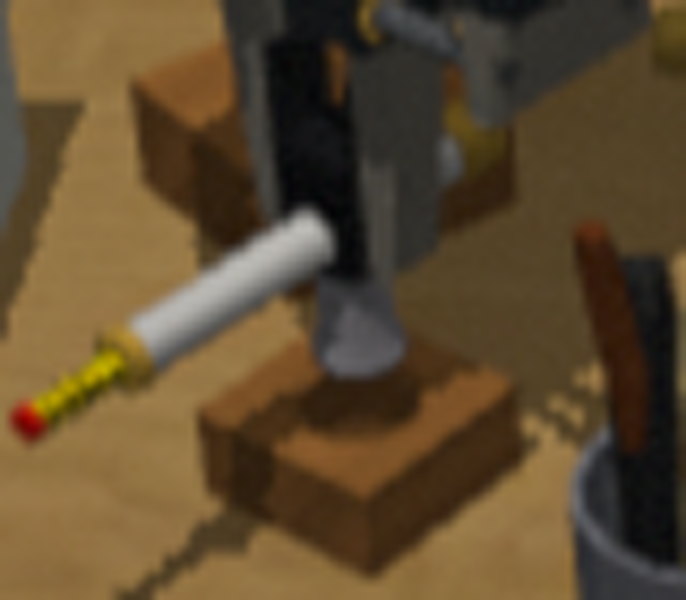

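The chuck (361,340) is centred over the hole (362,405) and the rod is out. Lowering with a force check.

```bash
python3 - <<'E'
from h import *
from workcell import bot
np.set_printoptions(precision=4,suppress=True)
def F(n=4):
    a=[]
    for _ in range(n): bot.hold(.02); a.append(bot.current_contact_force())
    return np.mean(a,0)
b=F(10); z=.082
while z>.040:
    z-=.004 if z>.05 else .001
    bot.line_to([*G,z],max_speed=.04); f=F()-b; print(round(z,4),bot.current_ee_pos(),f)
    if f[2]>4 or np.hypot(*f[:2])>5: break
print(bot.current_clock())
c=bot.read_camera("side");cv2.imwrite("pics/s6.png",cv2.resize(c["pixels"][150:220,175:255],(686,600),interpolation=cv2.INTER_CUBIC))
E
```

```text
0.078 [0.6613 0.2035 0.0777] [ 0.1697 -0.1863 -0.3448]
0.074 [0.6614 0.2035 0.0738] [ 0.1687 -0.0513  0.3975]
0.07 [0.6614 0.2035 0.0698] [ 0.263   0.1256 -0.3402]
0.066 [0.6614 0.2035 0.0658] [ 0.0359 -0.2775 -0.0989]
0.062 [0.6614 0.2035 0.0618] [ 0.4566 -0.0019 -0.4156]
0.058 [0.6614 0.2035 0.0578] [ 0.2448 -0.1488  0.2245]
0.054 [0.6614 0.2035 0.0538] [ 0.3118 -0.0974 -0.4324]
0.05 [0.6614 0.2035 0.0498] [ 0.537  -0.3172  0.284 ]
0.049 [0.6615 0.2035 0.049 ] [ 0.3897  0.3372 -0.0751]
0.048 [0.6615 0.2035 0.048 ] [ 0.0699  0.1289 -0.6048]
0.047 [0.6615 0.2035 0.0469] [0.129  0.2224 0.0525]
0.046 [0.6615 0.2035 0.046 ] [-0.0393 -0.3437 -0.0557]
0.045 [0.6615 0.2035 0.045 ] [ 0.0906  0.0164 -0.3752]
0.044 [0.6615 0.2035 0.044 ] [ 0.0938 -0.3564 -0.0445]
0.043 [0.6616 0.2036 0.044 ] [-3.735  -0.6658  7.6794]
35.6167
```

View pics/s6.png

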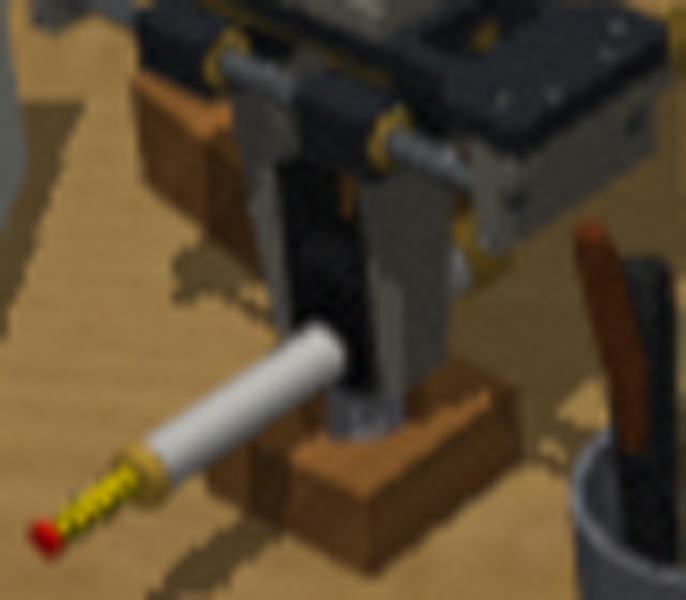

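```bash
python3 - <<'E'
from h import *
from workcell import bot
np.set_printoptions(precision=4,suppress=True)
bot.line_to([*G,.0438],max_speed=.01)
bot.set_gripper(0,8); bot.set_gripper(.65,10); bot.hold(.2)
bot.line_to([*G,.08],max_speed=.05); bot.line_to([*G,.25],max_speed=.15)
p=[.45,.35,.3]
bot.goto([.40,.30,.30],down(TH)); bot.hold(.3)
print(bot.current_clock())
for n in ("side","top"):
    c=bot.read_camera(n);np.save(n+"7.npy",c,allow_pickle=True);cv2.imwrite(f"pics/{n}7.png",c["pixels"])
s=cv2.imread("pics/side7.png")[150:220,175:255];t=cv2.imread("pics/top7.png")[105:175,225:305]
cv2.imwrite("pics/m7.png",np.hstack([cv2.resize(t,(400,350)),cv2.resize(s,(400,350))]))
E
```

```text
40.5333
```

View pics/m7.png

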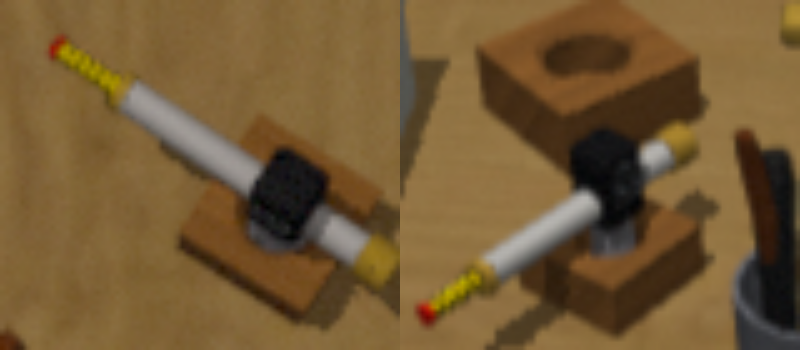

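View pics/side7.png

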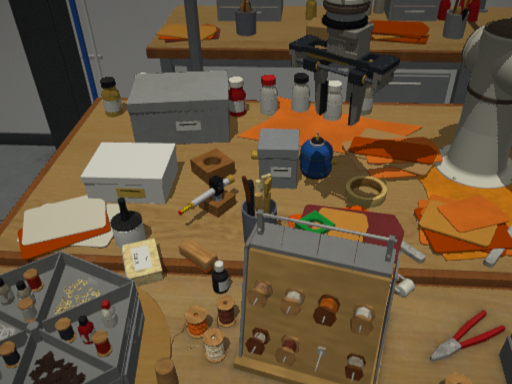

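The gauge is upright in the stand at the same pixels as at the start. Its rod is out with the red tip near (180,212), the bystanders haven't moved, and the gripper is clear. Handing in.

```bash
python3 - <<'E'
from h import *
T=load("top7")
k=(225+58/5,105+47/5); e=(225+122/5,105+92/5)
a,b=plane(T,*k,.053),plane(T,*e,.053); print("rod visible len",np.linalg.norm(a-b))
from workcell import bot
bot.job_done(); print(bot.current_clock())
E
```

```text
rod visible len 0.03355676662828232
the job is handed in; nothing more can be done
the job is handed in; nothing more can be done
```

The gauge has been pressed on the tank valve and is back in its wooden stand with the rod out. The job was handed in at about 40.5 s of the 61 s allowed, and no verdict is reported.

- **Press:** I gripped the block, lifted the gauge out and set the chuck over the stem. I then stepped down past the valve pin, felt at about 8 N, onto the collar. It stayed at about 19 N vertical for 2.6 s, plus about 6 N sideways. The highest averaged total was about 20 N.
- **Return:** The chuck reached the stand's floor at the same tool height as at pick-up, and I opened the gripper and moved clear.
- **Last checks:** The final pictures show the gauge upright in the small stand. About 33 mm of rod and tip is visible beyond the barrel, including a few mm that showed at the start. The sanding block and bottle look unmoved.
- **Could not be fully confirmed:**
  - **Rod at lift:** Above the tank, before pressing, the picture showed the tip about 3 mm further out than in the first picture. That is at the limit of the resolution, and I could not read the rod directly to confirm it was under 5 mm during the lift.
  - **Sideways force:** The sideways force was unexpected and left uncorrected. The chuck was off the valve axis by about 1 mm at most, by my measurements.

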